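# Jack up the front of the bench saw and hold it

### The arm

A 6-joint arm with a two-finger parallel gripper is mounted at the origin on the work surface. World frame = base frame: x ahead of the robot, y to its left, z up, the work surface at z = 0. Lengths are in mm, angles in rad, forces in N, time in s.
With the tool pointing down it reaches from about 250 to 775 mm from the base axis. Payload 4 kg.
Tool frame: the origin (TCP) lies at the very end of the fingers, on their centre line; the grasp point (between the pads) lies 19 mm behind it; z points along the fingers, y is the line along which they close (so a half turn about z gives the same grasp; the last joint's range is limited). The gripper opens to 85 mm and grips with 20 to 120 N. Pads are 22 mm wide; open, the fingers measure 114 mm over their backs; the gripper's body (76 mm by 85 mm) begins 54 mm behind the grasp point. The pads swing forward as they close: fully open they stand 13 mm farther back than shut.
Start: joints at [-1.262, 0.087, 1.371, -0, 1.684, -0.103], TCP at [220.142, -504.039, 231.341] pointing down, gripper open.
Joint ranges: [-3.1, 3.1], [-0.76, 2.03], [0.27, 2.55], [-1.08, 4.22], [0.17, 2.65], [-2.57, 2.57]. Speed limits (rad/s): [2.79, 2.79, 3.14, 3.14, 3.14, 3.14].

### API

Orientations are given as a unit quaternion [x, y, z, w].
In Python, from cell import manip gives the robot as it stands. The module is installed in compiled form; this text tells all that it offers.
- The arm moves only by the shell command python3 -m jog 'ROWS' [OPENING] [FORCE]. ROWS is JSON, a list of rows, each a list of 6 numbers: the shift along the tool's x, y, z in m, then the turn, a rotation vector about the tool's x, y, z in degrees. A call has 1 to 10 rows; each row shifts and turns the commanded pose from where the row before left it, along the tool's axes as they then stand; what a row does not reach is not made up. A row lasts 1/10 s, in which the tool goes at most 50 mm and 8.59 degrees, less where a joint would pass 70% of its speed; a pose out of reach is approached as far as the arm can. A call with a gripper value outside its range is refused whole. OPENING is the finger opening in m, from 0 to 0.0854, set as the call begins (- or left out, the last holds). The fingers move at their own pace and stop on an object; FORCE is the grip in N (left out, the last holds). Time passes only in rows, so rows that do not move let the fingers close. It gives the time, the measured TCP pose, the force, the opening and the grip force at its end, in the units of the state.
- manip.sense(): the state, without advancing time (a new reading comes with each control period).
- manip.snapshot(name): name is "scene" or "top" or "wrist"; returns the picture (400x640x3 uint8, red, green, blue); there is no depth.
- manip.get_calibration(name): a dict with "K" (3x3 intrinsics, pixels), "dist" ([k1, k2, p1, p2, k3] as OpenCV has them; the pictures are not rectified), "position" and "attitude" of the camera in the world; the wrist camera has in their place "tool_from_camera" (4x4, takes a point from camera to tool coordinates, whose origin is the TCP and whose axes are the flange's). Camera axes: x right, y down, z forward; pixel columns grow to the right and rows downward; lengths in mm; the calibration is good to about 2 mm. A picture is of the moment at which its call begins: read the wrist's pose just before it. get_calibration takes no time and is no camera call.
- manip.sign_off(): hands the job in; it is judged then, once.
The state is a dict: "time": time; "q": joint angles; "joint_vel": joint speeds; "tau": joint torques, N m; "position": TCP position; "eef_rot": TCP orientation; "contact_force": force on the tool from outside, world axes, zero at the start; "moment": the same for the moment, N m; "finger_gap": finger opening in mm; "grip_force": force on a finger pad.
Only numpy, scipy, OpenCV 4.12 (cv2) and the standard library are available. Lean on these libraries where they do the work, as an engineer would, in place of code of your own. Each camera call takes 0.05 s, during which the arm holds its last target. There are 200 camera calls.

### The job

Slide the little lever jack along its slide until its round saddle is centred under the studded lifting lug of the bench saw, with its handle still up, then push the jack's handle all the way down so that both front feet of the saw come clear of the bench while its rear feet stay standing where they are. Finish while holding the handle down (do not let go, it springs back); the saw itself must not be touched or shoved by the robot, and the jar, rubber pad and push stick stay where they are.

Things in the scene. Friction and masses are not known exactly. Their poses are not given: they have to be found in the camera images.
- jack_slide: Fixed steel slide of the jack, a 110 x 400 x 10 mm plate on the bench with two rails and an end stop at each end (40 mm high). Origin: centre of its underside. Its y axis is the sliding direction; its x axis points from the handle side to the saw. The robot is on its -x side.
- jack_carriage (a joint): Position of the jack's carriage along the slide (m), along the slide's +y; 0 at mid-slide, stops at -0.15 and +0.15. The grey carriage is 104 mm (x) by 70 mm (y), its top 44 mm above the bench, with two cheeks up to 80 mm that carry the handle pivot; the saddle and handle ride on it. It slides against about 4 N of friction (and 12 N per m/s) and stays where it is left; it may be moved by the handle held from above or by pushing the carriage.
- jack_saddle: Round steel saddle of the jack, a 34 mm diameter, 8 mm thick cap on a 22 mm post. Origin: centre of its top face, 62 mm above the bench when lowered; always 47 mm on the saw side (+x) of the slide's centre line. It rises straight up 50 mm per rad of handle, so 30 mm at full stroke.
- jack_handle (a joint): Angle of the jack handle (rad): 0 = up, leaning 0.6 rad above level towards the robot; 0.6 = all the way down against its stop, level. Sprung: rises by itself to 0 when let go. Holding it fully down under the saw's weight takes roughly 10 to 15 N at the grip.
- handle_pivot (a point): The handle's pivot, on the carriage, 12 mm on the handle side (-x) of the slide's centre line and 70 mm above the bench. The handle turns in the vertical plane through the slide's x axis.
- handle_grip (a point): Centre of the black rubber grip at the free end of the handle, 125 mm from the pivot: a bar 90 mm long (along the handle), 24 mm wide (along the slide's y) and 18 mm thick, with a 34 mm wide, 26 mm deep end flange. About 141 mm above the bench with the handle up, 70 mm with it down. Axes: x runs along the handle from grip to pivot, y along the slide.
- bench_saw: Small loose blue bench table saw on four rubber feet, about 4 kg (give or take a fifth); housing 200 (x) x 280 (y) mm, table 330 mm wide, top at 139 mm, fence to 163 mm. Origin: midway between its front feet at bench level; rear feet 170 mm further back. x points from its front (the slide's side) to its rear. Two hand wheels stand out 19 mm in front, 95 mm either side of the lug, at 98 mm height.
- lift_mark (a point): The marked lift point: centre of the underside (72 mm above the bench) of the steel lifting lug that sticks out 45 mm from the middle of the saw's front; lug 44 mm wide, 8 mm thick, with a small round stud on top straight above this point, which is 45 mm in front of the saw's origin. The lowered saddle passes 10 mm below it. Off the saddle's line of travel by at most a few mm.
- front_foot_left (a point): Underside of the saw's front foot on its +y side, 28 mm diameter; at bench level (z = 0) at the start, about 16 mm up at full stroke of the jack.
- front_foot_right (a point): Underside of the saw's front foot on its -y side; as the other.
- screw_jar: Bystander: clear jar, 60 mm diameter, 80 mm high, near one end of the slide. Origin: centre of its underside. Leave alone.
- rubber_pad: Bystander: black rubber anti-vibration ring, 60 mm diameter, 12 mm high, lying near the other end of the slide. Origin: centre of its underside. Leave alone.
- push_stick: Bystander: plywood push stick, 150 x 32 x 12 mm with a wider heel, lying near the same end as the pad. Origin: underside, middle of its length. Leave alone.

How it is judged:
By the outcome, as a careful person would: the job done as asked, in the order asked, and still so for the second after the job is handed in, while the arm keeps its last pose, push and grip.
It also fails if it takes over 42 s, if anything falls off the work surface, if the arm or the gripper's body presses on something with over 40 N, if the wrist force passes 120 N, or if a joint passes its speed limit or range.

## Working session

There is one attempt and no reset: what is moved stays moved. The work goes in short steps, Python scripts to look and compute and a shell command to move; the robot and the scene stay as the last step left them, time stands still between calls to the robot, and variables do not carry over. Pictures are saved under pics/ and viewed, at most 10 in all, crops included, and the job is handed in when it is done.

```bash
mkdir -p pics
python3 - <<'E'
from cell import manip
import cv2
for n in ("scene","top"):
    im=manip.snapshot(n); cv2.imwrite(f"pics/{n}0.png",im[:,:,::-1])
    c=manip.get_calibration(n); print(n,c)
s=manip.sense(); print(s)
print(manip.get_calibration("wrist"))
E
```

```text
scene {'K': array([[493.38716397,   0.        , 318.26517177],
       [  0.        , 493.38716397, 203.44311247],
       [  0.        ,   0.        ,   1.        ]]), 'dist': array([-0.1428857,  0.       ,  0.       ,  0.       ,  0.       ]), 'position': array([ 553.63027789,  686.95021467, 1086.8701882 ]), 'attitude': array([-0.05587073,  0.95182639, -0.30133826,  0.01001149])}
top {'K': array([[454.07834476,   0.        , 316.33368515],
       [  0.        , 454.07834476, 200.53688567],
       [  0.        ,   0.        ,   1.        ]]), 'dist': array([-0.04889403,  0.        ,  0.        ,  0.        ,  0.        ]), 'position': array([ 456.15398421,   25.44703688, 1357.32930098]), 'attitude': array([ 0.71376148, -0.69753761,  0.0479502 , -0.0410684 ])}
{'time': 0.1, 'q': array([-1.26210278e+00,  8.79073225e-02,  1.37214796e+00,  4.42811040e-05,
        1.68363714e+00, -1.03080557e-01]), 'joint_vel': array([ 6.15843547e-05, -3.08123097e-03, -4.60031944e-03, -8.78965594e-04,
        4.04290500e-04, -3.43374153e-04]), 'tau': array([ 2.94180834e-03, -3.53012931e+01, -3.14218605e+01
[... 292 characters left out ...]
rray([0.00457194, 0.00161245, 0.01933785]), 'grip_force': 0.0, 'finger_gap': 85.23856921634584}
{'K': array([[275.77660837,   0.        , 321.10279166],
       [  0.        , 275.77660837, 199.54018001],
       [  0.        ,   0.        ,   1.        ]]), 'dist': array([-0.00879455,  0.        ,  0.        ,  0.        ,  0.        ]), 'tool_from_camera': array([[ 1.35028737e-04, -9.49169262e-01, -3.14766092e-01,
         8.07470364e+01],
       [ 9.99999886e-01,  2.72362014e-04, -3.92319675e-04,
        -8.33861672e-01],
       [ 4.58108104e-04, -3.14766003e-01,  9.49169191e-01,
        -1.41949548e+02],
       [ 0.00000000e+00,  0.00000000e+00,  0.00000000e+00,
         1.00000000e+00]])}
```

View pics/scene0.png

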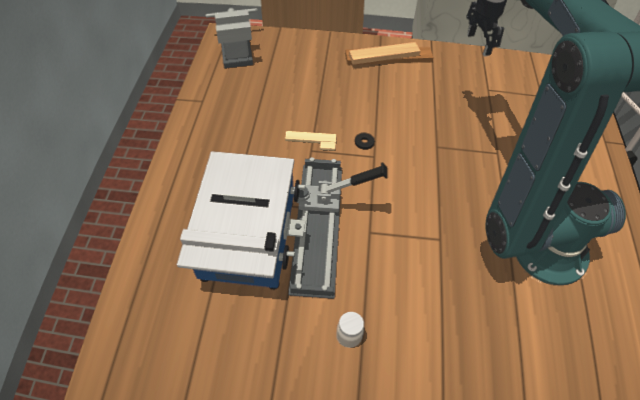

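View pics/top0.png

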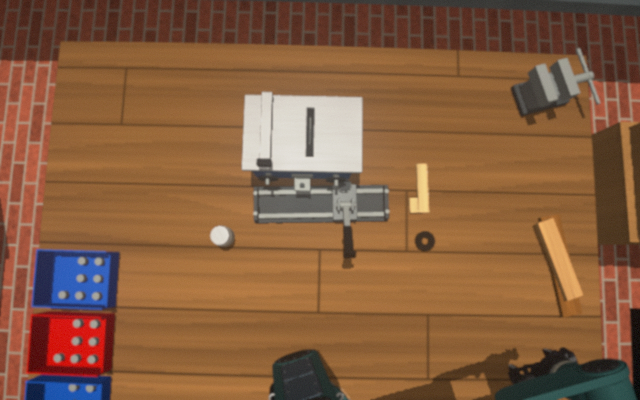

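The scene shows the saw's table left, lug with stud at about (298,227), slide (320,228), jack near the far end with handle grip at (370,175); top view: lug (302,184), slide 253–389 × 186–222, grip (348,243), jar (221,236), pad (425,241).

```bash
cat > h.py <<'E'
import numpy as np, cv2
from cell import manip
from scipy.spatial.transform import Rotation as R
def ray(n,uv,pose=None):
    c=manip.get_calibration(n)
    p=cv2.undistortPoints(np.array([[uv]],float),c["K"],c["dist"])[0,0]
    d=np.array([p[0],p[1],1.])
    if n=="wrist":
        T=c["tool_from_camera"];P,Q=pose;r=R.from_quat(Q)
        return np.array(P)+r.apply(T[:3,3]), r.apply(T[:3,:3]@d)
    return np.array(c["position"]), R.from_quat(c["attitude"]).apply(d)
def onz(n,uv,z,pose=None):
    o,d=ray(n,uv,pose); return o+d*(z-o[2])/d[2]
def proj(n,X,pose=None):
    c=manip.get_calibration(n)
    if n=="wrist":
        T=c["tool_from_camera"];P,Q=pose;r=R.from_quat(Q)
        Rm=r.as_matrix()@T[:3,:3]; o=np.array(P)+r.apply(T[:3,3])
    else: Rm=R.from_quat(c["attitude"]).as_matrix(); o=np.array(c["position"])
    return cv2.projectPoints(np.array([X],float),cv2.Rodrigues(Rm.T)[0],-Rm.T@o,c["K"],c["dist"])[0].reshape(-1,2)[0]
E
python3 - <<'E'
import cv2,numpy as np
a=cv2.imread("pics/top0.png")[165:265,235:435]; b=cv2.imread("pics/scene0.png")[145:305,275:395]
cv2.imwrite("pics/topz.png",cv2.resize(a,None,fx=4,fy=4,interpolation=cv2.INTER_CUBIC))
cv2.imwrite("pics/scz.png",cv2.resize(b,None,fx=3.7,fy=3.7,interpolation=cv2.INTER_CUBIC))
from h import *
for n,uv,z in [("top",(253,186),10),("top",(389,185),10),("top",(389,221),10),("top",(253,222),10),("top",(302,184),84),("scene",(298,227),84),("top",(348,243),141),("scene",(372,175),141)]:
    print(n,uv,onz(n,uv,z).round(1))
E
```

```text
top (253, 186) [666.4 205.3  10. ]
top (389, 185) [ 679.3 -203.7   10. ]
top (389, 221) [ 570.5 -203.9   10. ]
top (253, 222) [558.2 201.   10. ]
top (302, 184) [663.9  56.6  84. ]
scene (298, 227) [658.8  59.9  84. ]
top (348, 243) [498.  -71.8 141. ]
scene (372, 175) [493.4 -75.8 141. ]
```

View pics/topz.png

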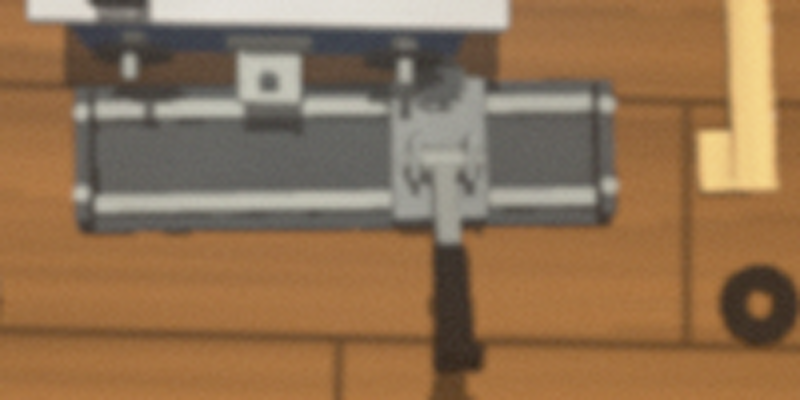

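View pics/scz.png

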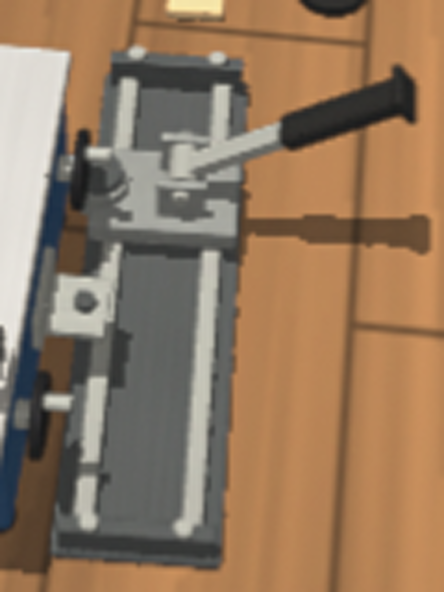

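The zooms show the stud at topz (268,80) → (302,185) / scz (86,300) → (298.2,226.1), end-stop posts at topz (82,112),(82,192),(606,103),(606,186), carriage edges 393–487, grip from (450,245) to (457,370).

Run:
```python
from h import *
t=lambda u,v:(235+(u+.5)/4-.5,165+(v+.5)/4-.5)
s=lambda u,v:(275+(u+.5)/3.7-.5,145+(v+.5)/3.7-.5)
P={}
for k,(n,uv,z) in dict(pa=("top",t(82,112),40),pb=("top",t(82,192),40),pc=("top",t(606,186),40),pd=("top",t(606,103),40),
 sa=("scene",s(88,523),40),sb=("scene",s(183,527),40),sc=("scene",s(217,58),40),sd=("scene",s(137,52),40),
 ba=("top",t(80,232),5),bb=("top",t(612,222),5),
 stT=("top",t(268,80),86),stS=("scene",s(86,300),86),
 gT=("top",t(457,362),155),gnT=("top",t(450,247),115),gS=("scene",s(402,93),155),
 cL=("top",t(393,220),44),cR=("top",t(487,218),44),cSl=("scene",s(237,245),44)).items():
    P[k]=onz(n,uv,z); print(k,P[k].round(1))
c=(P['pa']+P['pb']+P['pc']+P['pd'])/4; c2=(P['sa']+P['sb']+P['sc']+P['sd'])/4; print(c,c2)
y=P['pa']+P['pb']-P['pc']-P['pd']; y2=P['sa']+P['sb']-P['sc']-P['sd']
yaws=[np.arctan2(-v[0],v[1]) for v in (y,y2,P['ba']-P['bb'])]; print("yaw",np.degrees(yaws))
w=np.mean(yaws); X=np.array([np.cos(w),np.sin(w)]);Y=np.array([-np.sin(w),np.cos(w)])
c=(c+c2)/2
for k in P: d=P[k][:2]-c[:2]; print(k,"slide",(d@X).round(1),(d@Y).round(1))
```

```text
pa [642.2 194.2  40. ]
pb [583.4 191.9  40. ]
pc [ 596.8 -190.3   40. ]
pd [ 658.1 -190.1   40. ]
sa [640.6 193.4  40. ]
sb [580.9 189.   40. ]
sc [ 596.2 -195.7   40. ]
sd [ 656.3 -194.    40. ]
ba [556.8 196.7   5. ]
bb [ 573.5 -200.6    5. ]
stT [661.8  57.5  86. ]
stS [659.4  57.6  86. ]
gT [465.7 -73.5 155. ]
gnT [544.2 -70.9 115. ]
gS [467.6 -84.3 155. ]
cL [567.9 -34.7  44. ]
cR [ 571. -103.   44.]
cSl [566.4 -26.2  44. ]
[620.13461065   1.44951807  40.        ] [618.50593591  -1.82537526  40.        ]
yaw [2.1832593  2.3046556  2.40459763]
pa slide 30.7 193.3
pb slide -28.2 193.4
pc slide -30.2 -189.0
pd slide 31.2 -191.3
sa slide 29.0 192.6
sb slide -30.8 190.6
sc slide -30.9 -194.4
sd slide 29.2 -195.2
ba slide -54.6 199.2
bb slide -53.8 -198.4
stT slide 44.7 56.0
stS slide 42.4 56.1
gT slide -156.4 -67.1
gnT slide -77.8 -67.6
gS slide -155.0 -77.9
cL slide -52.7 -32.5
cR slide -52.4 -100.8
cSl slide -54.0 -23.8
```

```bash
python3 -m jog '[[0,0,-0.04,0,0,7.1],[0,0,-0.04,0,0,7.1],[0,0,-0.04,0,0,7.1],[0.024,-0.034,0,0,0,0],[0.024,-0.034,0,0,0,0],[0.024,-0.034,0,0,0,0],[0.024,-0.034,0,0,0,0],[0.024,-0.034,0,0,0,0],[0.024,-0.034,0,0,0,0],[0.024,-0.034,0,0,0,0]]'; python3 -m jog '[[0.024,-0.034,0,0,0,0],[0.024,-0.034,0,0,0,0],[0.024,-0.034,0,0,0,0],[0.024,-0.034,0,0,0,0],[0.024,-0.034,0,0,0,0],[0.024,-0.034,0,0,0,0],[0.024,-0.034,0,0,0,0],[0.024,-0.034,0,0,0,0],[0,0,0,0,0,0],[0,0,0,0,0,0]]'
python3 - <<'E'
from h import *
s=manip.sense(); im=manip.snapshot("wrist"); cv2.imwrite("pics/w1.png",im[:,:,::-1])
print(s['position'],s['eef_rot'],s['time'],R.from_quat(s['eef_rot']).as_matrix().round(4))
np.save("w1.npy",np.r_[s['position'],s['eef_rot']])
E
```

```text
time: 1.1
position: [379.0, -257.9, 350.9]
eef_rot: [1.0, 0.02, -0.0, -0.0]
contact_force: [0.4, -0.5, -0.4]
finger_gap: 85.8
grip_force: 0.0
time: 2.1
position: [559.5, 20.7, 350.1]
eef_rot: [1.0, 0.021, -0.001, 0.0]
contact_force: [0.3, -0.9, -0.1]
finger_gap: 85.1
grip_force: 0.0
[559.47545227  20.68204688 350.0838154 ] [ 9.99779921e-01  2.09403054e-02 -1.25697635e-03  1.81706315e-04] 2.1 [[ 9.991e-01  4.190e-02 -2.500e-03]
 [ 4.190e-02 -9.991e-01 -4.000e-04]
 [-2.500e-03  3.000e-04 -1.000e+00]]
```

View pics/w1.png

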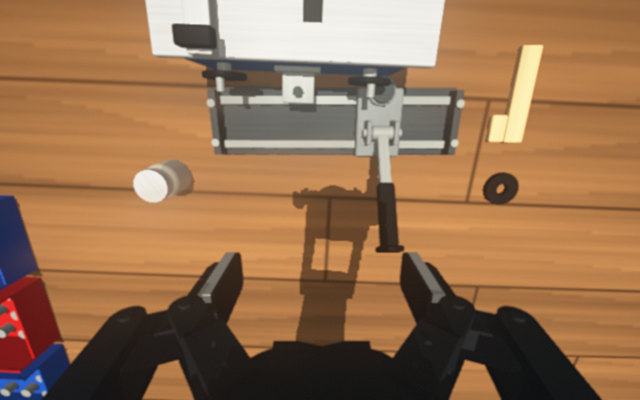

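The wrist view shows the stud at (298,91), saddle at (381,93), grip from (386,185) to (390,248). One zoom for precision.

Run:
```python
import cv2
a=cv2.imread("pics/w1.png")[65:260,265:425]
cv2.imwrite("pics/w1z.png",cv2.resize(a,None,fx=3,fy=3,interpolation=cv2.INTER_CUBIC))
```

```text
(no output)
```

View pics/w1z.png

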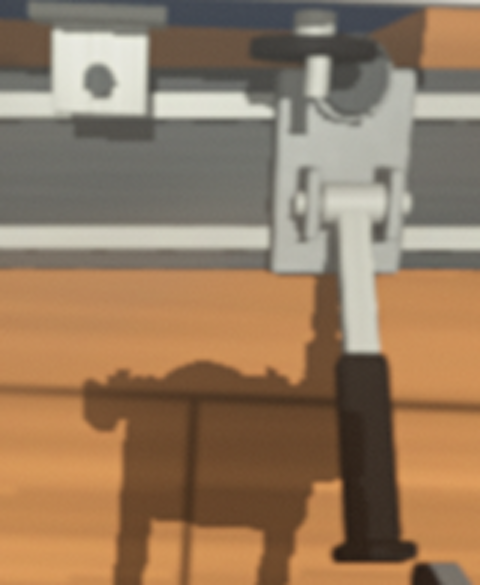

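```bash
cat > w.py <<'E'
from h import *
w=np.radians(2.3); X=np.array([np.cos(w),np.sin(w)]);Y=np.array([-np.sin(w),np.cos(w)]); C=np.array([619.3,-0.2])
def show(k,n,uv,z,pose):
    p=onz(n,uv,z,pose); d=p[:2]-C; print(k,p.round(1),"slide",(d@X).round(1),(d@Y).round(1))
E
python3 - <<'E'
from w import *
v=np.load("w1.npy"); po=(v[:3],v[3:])
f=lambda u,v:(265+(u+.5)/3-.5,65+(v+.5)/3-.5)
for k,uv,z in [("stud",(99,80),86),("lugL",(54,113),80),("lugR",(148,115),80),("carL",(272,271),44),("carR",(398,271),44),("farL",(281,75),44),("farR",(413,70),44),("saddleR",(388,90),62),("grip0",(362,356),112),("grip1",(373,545),160),("pivL",(302,203),70),("pivR",(402,203),70)]: show(k,"wrist",f(*uv),z,po)
for k,uv,z in [("pA",(210.5,103),40),("pB",(461,95),40),("pC",(215,143),40),("pD",(458,143.5),40)]: show(k,"wrist",uv,z,po)
E
```

```text
stud [659.7  58.   86. ] slide 42.7 56.5
lugL [644.6  79.4  80. ] slide 28.5 78.5
lugR [645.6  35.2  80. ] slide 27.7 34.3
carL [569.1 -33.7  44. ] slide -51.6 -31.5
carR [ 572. -102.   44.] slide -51.4 -99.8
farL [668.  -30.3  44. ] slide 47.4 -32.0
farR [673.2 -96.5  44. ] slide 50.0 -98.4
saddleR [662.3 -80.7  62. ] slide 39.7 -82.1
grip0 [541.4 -70.8 112. ] slide -80.7 -67.5
grip1 [466.7 -73.9 160. ] slide -155.4 -67.5
pivL [607.6 -42.5  70. ] slide -13.4 -41.8
pivR [609.7 -92.2  70. ] slide -13.3 -91.6
pA [639.6 196.5  40. ] slide 28.1 195.8
pB [ 667.5 -189.2   40. ] slide 40.6 -190.8
pC [578.3 194.4  40. ] slide -33.1 196.0
pD [ 594.2 -199.1   40. ] slide -33.1 -197.7
```

```bash
python3 -m jog '[[-0.019,0.030,0.040,0,0,0],[-0.019,0.030,0.040,0,0,0],[-0.019,0.030,0.040,0,0,0],[0,0,0.030,0,0,0],[0,0,0.030,0,0,0],[0,0,0.030,0,0,0],[0,0,0.018,0,0,0],[0,0,0,0,0,0],[0,0,0,0,0,0]]' 0.05
python3 - <<'E'
from w import *
s=manip.sense(); im=manip.snapshot("wrist"); cv2.imwrite("pics/w2.png",im[:,:,::-1])
print(s['position'],s['eef_rot'],s['contact_force'])
E
```

```text
time: 3.05
position: [509.2, -67.2, 131.8]
eef_rot: [1.0, 0.019, 0.0, 0.0]
contact_force: [-0.1, -0.1, 0.3]
finger_gap: 50.0
grip_force: 0.0
[509.2476033  -67.19694804 131.83511938] [9.99815740e-01 1.91930833e-02 2.57531720e-04 2.11664227e-04] [-0.13593643 -0.08280743  0.33790822]
```

View pics/w2.png

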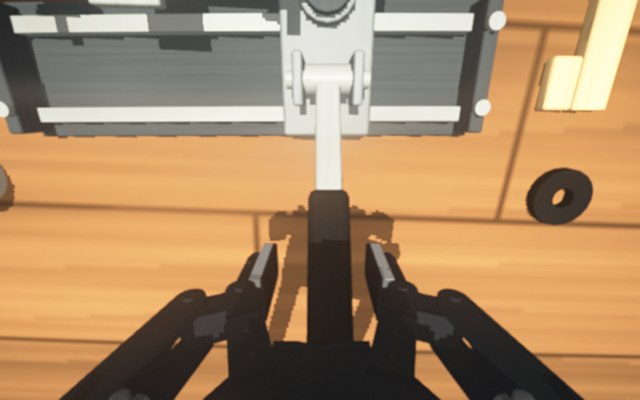

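The grip sits between the fingers, 2–3 mm right of centre (330 vs 323). Lower, centre and close.

```bash
python3 -m jog '[[-0.002,0.003,0.010,0,0,0],[0,0,0,0,0,0]]'; python3 -m jog '[[0,0,0,0,0,0],[0,0,0,0,0,0],[0,0,0,0,0,0],[0,0,0,0,0,0],[0,0,0,0,0,0]]' 0.0 60
```

```text
time: 3.3
position: [507.3, -69.8, 120.9]
eef_rot: [1.0, 0.02, -0.0, 0.0]
contact_force: [-0.2, -0.5, -0.3]
finger_gap: 50.2
grip_force: 0.0
time: 3.8
position: [507.8, -70.0, 121.8]
eef_rot: [1.0, 0.02, 0.0, 0.001]
contact_force: [-1.5, -3.1, 3.7]
finger_gap: 23.2
grip_force: 60.4
```

```bash
python3 -m jog '[[0,-0.008,0,0,0,0],[0,-0.014,0,0,0,0],[0,-0.016,0,0,0,0],[0,-0.016,0,0,0,0],[0,-0.016,0,0,0,0],[0,-0.016,0,0,0,0],[0,-0.016,0,0,0,0],[0,-0.012,0,0,0,0],[0,-0.007,0,0,0,0],[0,0,0,0,0,0]]'; python3 -m jog '[[0,0,0,0,0,0],[0,0,0,0,0,0]]'
python3 - <<'E'
from w import *
s=manip.sense(); im=manip.snapshot("top");im2=manip.snapshot("scene"); im3=manip.snapshot("wrist")
print(s['position'],s['eef_rot'],s['contact_force'])
np.save("w3.npy",np.r_[s['position'],s['eef_rot']])
cv2.imwrite("pics/w3.png",im3[:,:,::-1])
a=cv2.resize(im[165:265,240:400],None,fx=3,fy=3,interpolation=3); b=cv2.resize(im2[190:290,275:385],None,fx=2.5,fy=3,interpolation=3)[:, :275]
c=im3[0:300]
o=np.zeros((600,755,3),np.uint8); o[:300,:480]=a;o[:300,480:]=b;o[300:,:640]=c
cv2.imwrite("pics/m3.png",o[:,:,::-1])
E
```

```text
time: 4.8
position: [502.9, 53.0, 121.7]
eef_rot: [1.0, 0.021, 0.0, -0.001]
contact_force: [-2.3, 1.1, 6.8]
finger_gap: 23.3
grip_force: 60.8
time: 5.0
position: [502.9, 53.0, 121.7]
eef_rot: [1.0, 0.02, 0.0, -0.001]
contact_force: [-2.5, 2.5, 5.0]
finger_gap: 23.1
grip_force: 60.8
[502.90401261  53.04016251 121.70215935] [ 9.99792953e-01  2.02930796e-02  2.74114001e-04 -1.47232708e-03] [-2.49624282  2.50232003  4.96365943]
```

View pics/m3.png

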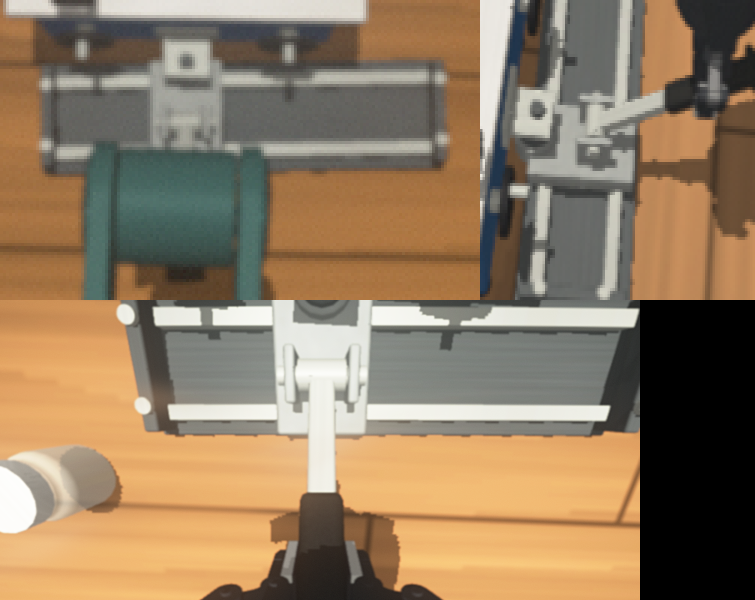

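Top crop: carriage edges at 151/222, lug edges at 163/211, stud (186,61); wrist crop: carriage near corners (277,433)/(367,433). Convert these.

Run:
```python
from w import *
v=np.load("w3.npy"); po=(v[:3],v[3:])
t=lambda u,v:(240+(u+.5)/3-.5,165+(v+.5)/3-.5)
s=lambda u,v:(275+(u-480+.5)/2.5-.5,190+(v+.5)/3-.5)
for k,uv,z in [("carL",(151,100),44),("carR",(222,100),44),("lugL",(163,65),80),("lugR",(211,65),80),("stud",(186,61),86)]: show(k,"top",t(*uv),z,None)
for k,uv,z in [("carNear-corner",(633,180),44),("lug a",(516,131),80),("lug b",(550,134),80),("lug c",(556,89),80),("stud",(538,109),86)]: show(k,"scene",s(*uv),z,None)
for k,uv,z in [("carL",(277,133),44),("carR",(367,133),44),("pivL",(279,76),70),("pivR",(366,76),70)]: show(k,"wrist",uv,z,po)
```

```text
carL [628.3  91.4  44. ] slide 12.6 91.2
carR [629.9  22.4  44. ] slide 11.5 22.2
lugL [657.3  79.3  80. ] slide 41.1 77.9
lugR [658.4  33.7  80. ] slide 40.4 32.3
stud [660.7  57.4  86. ] slide 43.7 55.9
carNear-corner [562.9  88.3  44. ] slide -52.8 90.7
lug a [678.   77.8  80. ] slide 61.7 75.6
lug b [645.3  76.6  80. ] slide 29.1 75.7
lug c [645.1  33.4  80. ] slide 27.1 32.5
stud [659.2  58.4  86. ] slide 42.3 56.9
carL [563.5  90.9  44. ] slide -52.1 93.2
carR [566.4  20.9  44. ] slide -52.0 23.3
pivL [601.9  85.2  70. ] slide -13.9 86.0
pivR [604.2  29.1  70. ] slide -13.9 29.9
```

```bash
python3 -m jog '[[0,0.001,0,0,0,0],[0,0,0,0,0,0],[-0.0015,0,0.0031,0,1.72,0],[-0.0015,0,0.0031,0,1.72,0],[-0.0015,0,0.0031,0,1.72,0],[-0.0015,0,0.0031,0,1.72,0],[-0.0015,0,0.0031,0,1.72,0],[-0.0015,0,0.0031,0,1.72,0],[0,0,0,0,0,0],[0,0,0,0,0,0]]'
```

```text
time: 6.15
position: [495.3, 52.0, 102.7]
eef_rot: [0.996, 0.02, 0.09, -0.004]
contact_force: [-4.1, 4.2, 7.2]
finger_gap: 22.9
grip_force: 60.9
```

```bash
python3 -m jog '[[-0.0015,0,0.0031,0,1.72,0],[-0.0015,0,0.0031,0,1.72,0],[-0.0015,0,0.0031,0,1.72,0],[-0.0015,0,0.0031,0,1.72,0],[-0.0015,0,0.0031,0,1.72,0],[-0.0015,0,0.0031,0,1.72,0],[-0.0015,0,0.0031,0,1.72,0],[-0.0015,0,0.0031,0,1.72,0],[0,0,0,0,0,0],[0,0,0,0,0,0]]'; python3 -m jog '[[-0.0015,0,0.0031,0,1.72,0],[-0.0015,0,0.0031,0,1.72,0],[-0.0015,0,0.0031,0,1.72,0],[-0.0015,0,0.0031,0,1.72,0],[-0.0015,0,0.0031,0,1.72,0],[0,0,0,0,0,0],[0,0,0,0,0,0]]'
python3 - <<'E'
from w import *
s=manip.sense();q=R.from_quat(s['eef_rot']); g=s['position']-19*q.as_matrix()[:,2]
d=g[:2]-C; print(g.round(1),"slide",d@X,d@Y,"ang",np.arctan2(g[2]-70,-12-d@X), q.as_matrix()[:,2].round(3))
E
```

```text
time: 7.15
position: [490.8, 51.5, 76.2]
eef_rot: [0.978, 0.019, 0.209, -0.006]
contact_force: [-9.3, 3.1, 11.5]
finger_gap: 23.2
grip_force: 62.0
time: 7.85
position: [491.1, 51.4, 58.6]
eef_rot: [0.959, 0.019, 0.281, -0.007]
contact_force: [-11.7, 3.7, 13.2]
finger_gap: 23.1
grip_force: 62.3
[480.9  50.9  74.6] slide -136.27915731213275 56.629250276668735 ang 0.03664004037555718 [ 0.54   0.024 -0.841]
```

```bash
cat > st.py <<'E'
from w import *
s=manip.sense();q=R.from_quat(s['eef_rot']); g=s['position']-19*q.as_matrix()[:,2]
d=g[:2]-C; print(g.round(1),"slide",d@X,d@Y,"ang",np.arctan2(g[2]-70,-12-d@X), s['contact_force'].round(1))
E
python3 -m jog '[[-0.0018,0,0.0018,0,1.2,0],[-0.0017,0,0.0019,0,1.2,0],[0,0,0,0,0,0],[0,0,0,0,0,0]]'; python3 st.py;  python3 -m jog '[[-0.0008,0,0.0013,0,0,0],[0,0,0,0,0,0],[0,0,0,0,0,0]]'; python3 st.py
```

```text
time: 8.25
position: [491.7, 51.3, 55.2]
eef_rot: [0.953, 0.019, 0.303, -0.007]
contact_force: [-10.3, 3.8, 15.1]
finger_gap: 23.3
grip_force: 62.8
[480.7  50.8  70.7] slide -136.41996026510955 56.50008058504928 ang 0.005497571270051897 [-10.3   3.8  15.1]
time: 8.55
position: [491.8, 51.3, 54.7]
eef_rot: [0.953, 0.019, 0.303, -0.007]
contact_force: [-22.3, 2.9, 24.9]
finger_gap: 23.4
grip_force: 65.1
[480.8  50.8  70.2] slide -136.35836436678758 56.49939554106527 ang 0.0017523711201037535 [-22.3   2.9  24.9]
```

The force jumped with no further travel: the handle is on its stop. Check the scene.

```bash
python3 - <<'E'
from w import *
im=manip.snapshot("scene");im2=manip.snapshot("top");
a=cv2.resize(im[120:320,160:400],None,fx=2.2,fy=2.2,interpolation=3)[:,:528]; b=cv2.resize(im2[165:235,230:300+90],None,fx=3,fy=2,interpolation=3)
o=np.zeros((590,530,3),np.uint8); o[:440,:528]=a; o[450:590,:480]=b
cv2.imwrite("pics/m4.png",o[:,:,::-1])
E
python3 st.py
```

```text
[480.8  50.8  70.3] slide -136.3335439077993 56.500185538226994 ang 0.002039912538564151 [-22.    2.8  26.4]
```

View pics/m4.png

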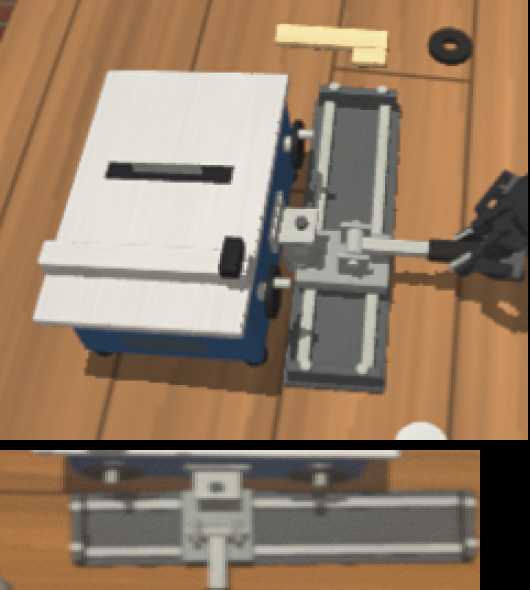

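The handle is level, the saw is tilted with its front foot (255,355) clear of its shadow, and the stud (217) is over the carriage's middle (218). The jar, pad and stick look unmoved.

```bash
python3 -c "
from cell import manip; print(manip.sign_off())"
```

```text
the job is handed in; nothing more can be done
None
```

I slid the jack under the lug with its handle still up, then pressed the handle down to its stop; the job is handed in with the arm still holding it. The last pictures showed the saw's front raised and the saddle centred under the lug to within about 1 mm. The jar, pad and push stick looked unmoved, and I did not measure the rear feet.

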